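# Dust and level a specimen mount in the hand press

## Robot

A 6-joint arm with a two-finger parallel gripper is mounted at the origin on the work surface. World frame = base frame: x ahead of the robot, y to its left, z up, the work surface at z = 0. Lengths are in mm, angles in rad, forces in N, time in s.
With the tool pointing down it reaches from about 275 to 725 mm from the base axis. Payload 15.9 kg.
Tool frame: the origin (TCP) lies between the finger pads; the fingertips stand 25 mm ahead of it and the grasp point (between the pads) lies 6 mm ahead of it; z points along the fingers, y is the line along which they close (so a half turn about z gives the same grasp; the last joint's range is limited). The gripper opens to 85 mm and grips with 20 to 120 N. Pads are 22 mm wide; open, the fingers measure 114 mm over their backs; the gripper's body (76 mm by 85 mm) begins 54 mm behind the grasp point. The pads swing forward as they close: fully open they stand 13 mm farther back than shut.
Start: joints at [1.241, 0.213, -0.034, 1.323, 0, 1.571], TCP at [161.92, 473.04, 256.306] pointing down, gripper open.
Joint ranges: [-2.98, 2.98], [-0.74, 1.72], [-1.14, 1.35], [-2.1, 2.04], [-1.57, 1.44], [-3.14, 3.14]. Speed limits (rad/s): [1.89, 1.89, 2.39, 2.57, 3.14, 3.14].

## Interface

Orientations are given as [roll, pitch, yaw] about the fixed x, y, z axes, in that order (R = Rz(yaw) Ry(pitch) Rx(roll)).
In Python, from workcell import sensors, camera, calibration, finish_job gives the robot as it stands.
- The arm moves only by the tool step_arm, never from a script. Its arguments are lists of equal length, an entry for each row: "hand": the opening, from 0 (shut) to 1 (fully open); "linear": the shift along the tool's x, y, z each as a share of 2.5 cm, from -1 to 1, a list of three; "roll": the turn about the tool's z as a share of 4 degrees, from -1 to 1. In form: {"hand": [hand, ...], "linear": [[x, y, z], ...], "roll": [roll, ...]}. A call has 1 to 20 rows; each row shifts and turns the commanded pose from where the row before left it, along the tool's axes as they then stand; what a row does not reach is not made up. A row lasts 1/10 s, in which the tool goes at most 50 mm and 8.59 degrees, less where a joint would pass 70% of its speed; a pose out of reach is approached as far as the arm can. A call with a number of a shift or a turn outside -1 to 1 is refused whole. A call with a gripper value outside its range is refused whole. The fingers move at their own pace and stop on an object; the grip force is fixed at half the most. Time passes only in rows, so rows that do not move let the fingers close. It gives the time, the measured TCP pose, the force, the opening and the grip force at its end, in the units of the state.
- sensors.get_state(): the state, without advancing time (a new reading comes with each control period).
- camera(name): name is "scene" or "top" or "wrist"; returns the picture (480x640x3 uint8, red, green, blue); there is no depth.
- calibration(name): a dict with "fx", "fy", "cx", "cy" (pixels), "k1" (the pictures are not rectified: a ray, as slopes to the right and down, at radius r is drawn at 1 + k1 r^2 times it, then the intrinsics apply), "pose" (4x4, takes a point from camera to world coordinates). Camera axes: x right, y down, z forward; pixel columns grow to the right and rows downward; lengths in mm; the calibration is good to about 2 mm. A picture is of the moment at which its call begins: read the wrist's pose just before it. calibration takes no time and is no camera call; for the wrist camera it gives the pose at the moment of the call.
- finish_job(): hands the job in; it is judged then, once.
The state is a dict: "time": time; "joint_positions": joint angles; "joint_velocities": joint speeds; "tau": joint torques, N m; "tcp_pos": TCP position; "tool_rot": TCP orientation; "force": force on the tool from outside, world axes, zero at the start; "torque": the same for the moment, N m; "finger_gap": finger opening in mm; "grip_force": force on a finger pad.
Only numpy, scipy, OpenCV 4.12 (cv2) and the standard library are available. Lean on these libraries where they do the work, as an engineer would, in place of code of your own. Each camera call takes 0.05 s, during which the arm holds its last target. There are 200 camera calls.

## Task

Get the specimen mount with the red puck ready for the microscope: lay it centred on the anvil of the hand press, with its plate running across the press between the two scribed lines, and let go of it. Then blow it clean by pressing the white cap of the yellow duster can fully down and letting it spring back, and after that swing the press lever down to its stop, keep it there for about a second and let it return fully open. Leave the mount lying on the anvil and do not shift the green mount, the dishes, the oil bottle, the jar or the hex key.

Things in the scene. Friction and masses are not known exactly. Their poses are not given: they have to be found in the camera images.
- mount_red: The mount to be worked on (loose, 70 g): a dark steel plate 76 x 26 x 5 mm (long side along its x, short along its y) with a red round resin puck, 30 mm in diameter, standing 16 mm high on the middle of the plate; 21 mm high in all. Origin at the centre of the plate's underside, z up. Grip it by the puck, in any direction. It starts in one of four places to the left or right of the press.
- mount_green: The same kind of mount with a green puck: a bystander, to be left alone. Origin at the centre of its underside, long side along x.
- dish_amber: Clear closed petri dish, 62 mm in diameter, 15 mm high, with an amber spot: a bystander. Origin at the centre of its underside.
- dish_blue: Clear closed petri dish, 62 mm in diameter, 15 mm high, with a blue spot: a bystander. Origin at the centre of its underside.
- oil: Small brown dropper bottle, 28 mm in diameter, 65 mm high, standing to the left of the press: a bystander. Origin at the centre of its underside.
- hexkey: Dark L-shaped hex key lying flat on the table between the robot and the press, arms 90 and 26 mm, 6 mm thick: a bystander. Origin at the middle of the long arm, which lies along its x.
- jar: White jar with a green lid, 40 mm in diameter, 55 mm high, to the left of the press and nearer the robot: a bystander. Origin at the centre of its underside.
- lens_stand: Magnifier stand fixed to the table behind the press on the left, an obstacle: dark foot 70 mm in diameter, thin post, black ring 56 mm across, 178 mm high. Origin at the centre of its foot.
- reagent: Brown bottle, 60 mm in diameter, 130 mm high, fixed to the table behind the duster can on the right: an obstacle. Origin at the centre of its underside.
- press: Hand levelling press, fixed to the table: grey base plate 12 mm thick, 200 mm along its x (from -65 to +135 mm) and 150 mm along its y. Origin on the table under the anvil's centre; its x points from the anvil to the lever's hinge (roughly away from the robot), y across. The hinge carriers stand at x = 95 mm, y = -66 to -58 and +58 to +66 mm, up to 72 mm high.
- anvil_top (a point): Centre of the top of the anvil, 30 mm above the table: a flat bright steel block 56 mm along the press's x, 96 mm along its y. Two black lines, 31 mm apart, run along the press's y, one either side of where the plate lies: the mount's long side (its x) lies parallel to the press's y, either way round. Axes as the press.
- press_hinge (a point): Middle of the lever's hinge axis, 60 mm above the table, 95 mm from the anvil's centre along the press's +x; the axis is parallel to the press's y. Axes as the press.
- lever (a joint): Angle of the press lever (rad): 0 = open, at rest, standing up and leaning back 12 degrees away from the anvil (102 degrees above level); 1.78 = at its stop, level over the anvil, pointing to the press's -x. A spring returns it to 0; at the handle it takes about 1.5 N at the start, 10 N at the stop. Two blue arms, 95 mm apart inside, carry the handle and, 95 mm from the hinge, the pad's crossbar.
- lever_handle (a point): Middle of the handle: red round bar 16 mm in diameter, parallel to the press's y, 95 mm long between the arms, 175 mm from the hinge axis. Open: 231 mm above the table, 36 mm beyond the hinge; at the stop: 60 mm above the table, 80 mm from the anvil's centre towards press -x. Pinch it from above, fingers closing along press x; it turns between the pads as the lever swings.
- press_pad: Black rubber pad, 36 mm in diameter, on a spring (travel 6 mm) under the lever's crossbar. With the lever at its stop it presses on the puck with about 7 N. Origin on the pad's axis, 13 mm above its pressing face.
- duster: Yellow duster can, 48 mm in diameter, fixed upright in a black stand 70 x 70 x 10 mm on the press's right (its -y side), its red nozzle pointing at the anvil. Origin on the table under the can's axis.
- nozzle_top (a point): Centre of the top of the can's white sprung cap, 28 mm in diameter; 150 mm above the table when up.
- nozzle (a joint): How far the cap is pressed down (m): 0 = up, 0.006 = fully down (about 5 N). It springs back.
There are look-alikes about, which are no part of the job. What is shaped like the mount_red but blue is not meant. Leave any blue look-alike of the duster alone.

How it is judged:
By the outcome, as a careful person would: the job done as asked, in the order asked, and still so for the second after the job is handed in, with the robot touching nothing.
It also fails if it takes over 72 s, if anything falls off the work surface, if the arm or the gripper's body presses on something with over 40 N, if the wrist force passes 120 N, or if a joint passes its speed limit or range.

## Working session

There is one attempt and no reset: what is moved stays moved. The work goes in short steps, Python scripts to look and compute and a tool call to move; the robot and the scene stay as the last step left them, time stands still between calls to the robot, and variables do not carry over. Pictures are saved under pics/ and viewed, at most 10 in all, crops included, and the job is handed in when it is done.

Besides the shell and the picture viewer there is one more tool, called after ">>>" by a JSON object that holds its "name" and its "arguments". step_arm: Moves the arm, as the interface text tells. Its arguments: {"type":"object","properties":{"hand":{"type":"array"},"linear":{"type":"array"},"roll":{"type":"array"}},"required":["hand","linear","roll"]}

```bash
mkdir -p pics; ls; python3 - <<'E'
from workcell import sensors,camera,calibration
import cv2,numpy as np
s=sensors.get_state();print(s)
for n in("scene","top"):
    im=camera(n);cv2.imwrite(f"pics/{n}0.png",im[:,:,::-1]);c=calibration(n);print(n,{k:(np.round(v,3).tolist()) for k,v in c.items()})
E
```

```text
pics
{'time': 0.0, 'joint_positions': array([ 1.24103052e+00,  2.13346255e-01, -3.50521364e-02,  1.32350390e+00,
        2.28673577e-05,  1.57082260e+00]), 'joint_velocities': array([-4.94977626e-04, -5.29307431e-04,  2.59402886e-03,  5.63762548e-05,
       -9.28150996e-04,  8.19697850e-04]), 'tau': array([ 1.77648708e-04, -6.86151338e+01,  4.87123239e+01,  1.73918152e-02,
       -6.63019046e-05, -2.28625618e-05]), 'tcp_pos': array([161.80336697, 472.76593735, 255.82385895]), 'tool_rot': array([-3.14048669e+00, -2.28382815e-05,  2.81180055e+00]), 'force': array([-0.58140236, -0.79528131, -0.73931334]), 'torque': array([ 0.02502738,  0.02360313, -0.01323222]), 'grip_force': 0.0, 'finger_gap': 85.1648366559667}
scene {'fx': 500.919, 'fy': 500.919, 'cx': 330.712, 'cy': 238.732, 'k1': -0.023, 'pose': [[0.466, 0.731, -0.498, 1040.813], [0.885, -0.381, 0.269, -285.612], [0.007, -0.566, -0.824, 991.038], [0.0, 0.0, 0.0, 1.0]]}
top {'fx': 465.915, 'fy': 465.915, 'cx': 318.483, 'cy': 231.502, 'k1': -0.059, 'pose': [[-0.015, -0.998, 0.061, 477.75], [-1.0, 0.015, -0.002, 16.044], [0.001, -0.061, -0.998, 1138.064], [0.0, 0.0, 0.0, 1.0]]}
```

View pics/scene0.png

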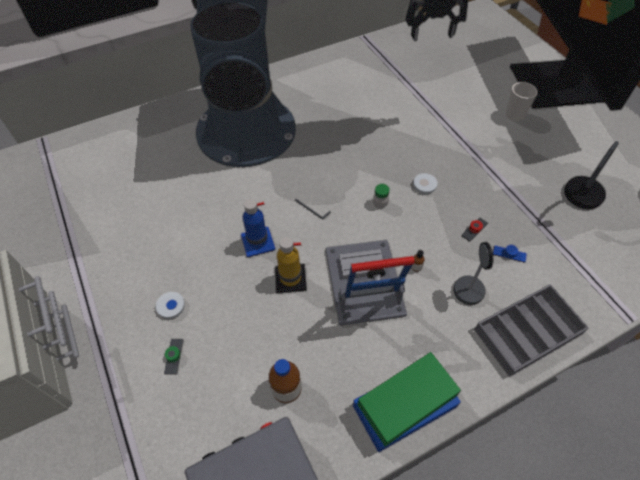

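View pics/top0.png

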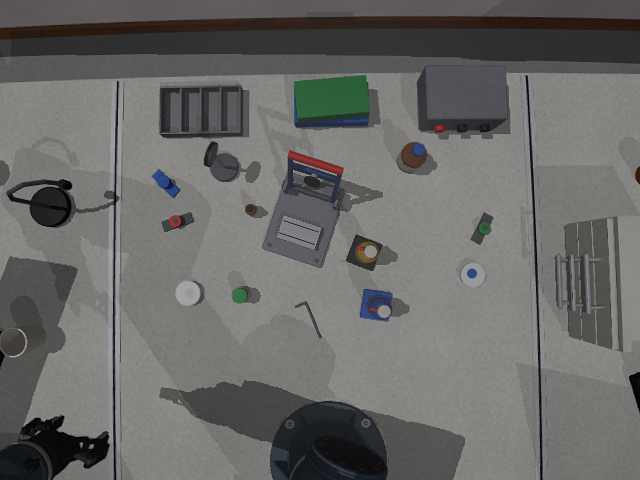

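The scene view shows the red mount at about (476,227), the press anvil near (365,262), its handle near (382,263) and the yellow duster's cap near (288,245). In the top view the red mount is at (177,221), the anvil at (299,232), the handle at (315,163) and the yellow can's cap at (370,253).

```bash
cat > h.py <<'E'
import numpy as np,cv2
from workcell import sensors,camera,calibration
def ray(c,u,v):
    K=np.array([[c['fx'],0,c['cx']],[0,c['fy'],c['cy']],[0,0,1.]])
    p=cv2.undistortPoints(np.array([[[u,v]]],float),K,np.array([c['k1'],0,0,0,0.]))[0,0]
    P=np.array(c['pose']);return P[:3,3],P[:3,:3]@np.r_[p,1]
def atz(c,u,v,z):
    o,d=ray(c,u,v);return o+d*(z-o[2])/d[2]
def tri(*obs):
    A=0;b=0;R=[ray(*o) for o in obs]
    for o,d in R:
        d=d/np.linalg.norm(d);M=np.eye(3)-np.outer(d,d);A=A+M;b=b+M@o
    x=np.linalg.solve(A,b);e=[np.linalg.norm(np.cross(x-o,d/np.linalg.norm(d))) for o,d in R]
    return x,max(e)
def proj(c,X):
    P=np.linalg.inv(np.array(c['pose']));x=P[:3,:3]@np.array(X,float)+P[:3,3];p=x[:2]/x[2]
    p=p*(1+c['k1']*(p@p));return p*c['fx']+[c['cx'],c['cy']]
def blobs(im,lo,hi,amin=15):
    h=cv2.cvtColor(im,cv2.COLOR_RGB2HSV);m=cv2.inRange(h,np.array(lo),np.array(hi))
    n,l,s,ce=cv2.connectedComponentsWithStats(m);return [(s[i][4],ce[i].round(1),s[i][:4]) for i in range(1,n) if s[i][4]>=amin],m,l
E
python3 - <<'E'
from h import *
T=cv2.imread('pics/top0.png')[:,:,::-1];S=cv2.imread('pics/scene0.png')[:,:,::-1]
for n,im in(("top",T),("scene",S)):
    for lo,hi in(([0,150,90],[8,255,255]),([172,150,90],[180,255,255])):
        for b in blobs(im,lo,hi)[0]: print(n,b)
a=cv2.resize(T[140:290,150:400],None,fx=3.2,fy=3.2,interpolation=cv2.INTER_CUBIC)[:,:,::-1]
cv2.imwrite('pics/topc.png',a[:,:800])
b=cv2.resize(S[180:340,240:500],None,fx=3,fy=3,interpolation=cv2.INTER_CUBIC)[:,:,::-1]
cv2.imwrite('pics/scenec.png',b)
E
```

```text
top (np.int32(51), array([438.8, 127.4]), array([434, 125,  10,   6], dtype=int32))
top (np.int32(391), array([315. , 162.6]), array([288, 151,  55,  24], dtype=int32))
top (np.int32(75), array([174.6, 220.9]), array([169, 215,  12,  12], dtype=int32))
top (np.int32(16), array([359.9, 247.5]), array([357, 246,   7,   4], dtype=int32))
top (np.int32(15), array([373., 309.]), array([370, 308,   7,   3], dtype=int32))
scene (np.int32(67), array([476.5, 225.3]), array([471, 221,  12,  10], dtype=int32))
scene (np.int32(407), array([383.3, 263.3]), array([353, 257,  62,  14], dtype=int32))
```

View pics/topc.png

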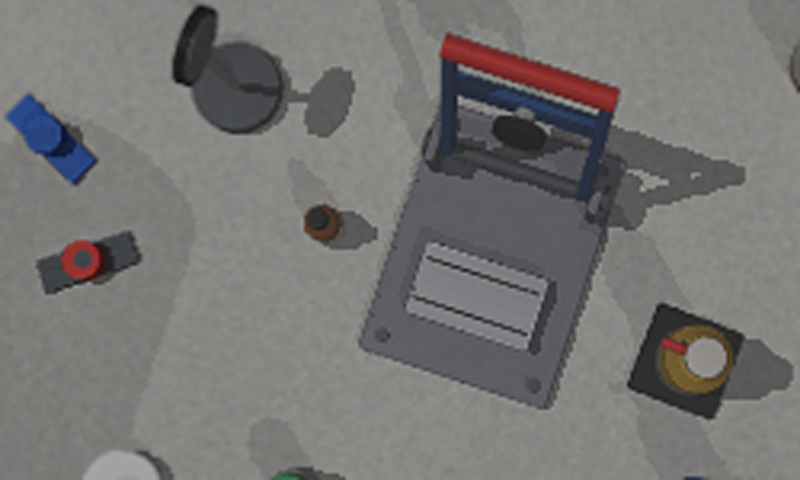

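View pics/scenec.png

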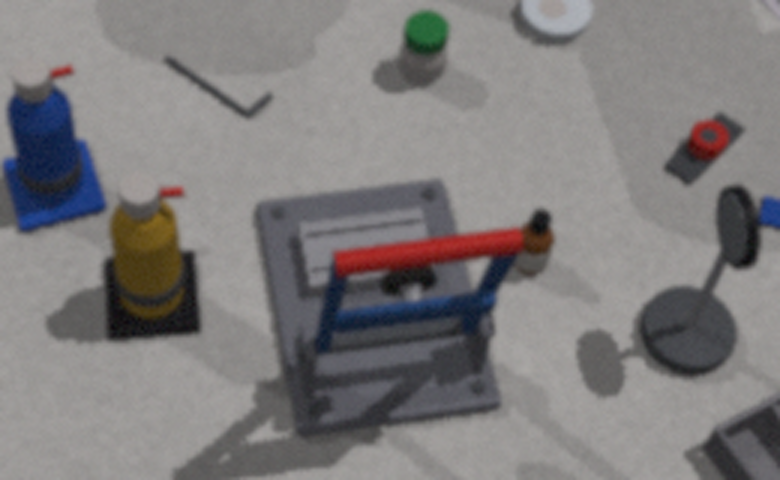

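In the top crop, the puck is at (82,259), the anvil corners are at (428,241), (549,276), (531,348) and (406,310), and the cap is at (706,358). In the scene crop, the puck is at (710,139), the anvil's near corners are at (300,222) and (424,208), and the cap top is at about (138,187).

```bash
python3 - <<'E'
from h import *
ct,cs=calibration("top"),calibration("scene")
t=lambda x,y:(ct,(x+.5)/3.2-.5+150,(y+.5)/3.2-.5+140)
s=lambda x,y:(cs,(x+.5)/3-.5+240,(y+.5)/3-.5+180)
def P(n,a,b): x,e=tri(t(*a),s(*b));print(n,x.round(1),round(e,1))
P("puck",(83,260),(711,139))
P("anvNR",(531,348),(300,222));P("anvNL",(406,310),(424,208))
P("hL",(447,48),(523,240));P("hR",(614,98),(339,262))
P("cap",(706,358),(139,187))
P("jarlid",(290,478),(427,22))
C=[atz(*t(*p),30) for p in((428,241),(549,276),(531,348),(406,310))];C=np.array(C)
print("anvil corners",C.round(1).tolist(),C.mean(0).round(1))
L=np.array([atz(*t(*p),30) for p in((430,259),(540,294),(414,296),(527,333))]);print(L.round(1).tolist(),L.mean(0).round(1))
for a,b in((C[1],C[0]),(C[2],C[3]),(L[1],L[0]),(L[3],L[2])): d=b-a;print("y-axis deg",np.degrees(np.arctan2(d[1],d[0])))
B=np.array([atz(*t(*p),12) for p in((360,347),(547,408))]);print("base near",B.round(1).tolist());d=B[0]-B[1];print(np.degrees(np.arctan2(d[1],d[0])),np.linalg.norm(d))
M=np.array([atz(*t(*p),5) for p in((38,266),(132,232),(141,262),(47,293))]);print("plate",M.round(1).tolist(),M.mean(0).round(1))
for a,b in((M[1],M[0]),(M[2],M[3])): d=b-a;print("plate deg",np.degrees(np.arctan2(d[1],d[0])))
print("puck@21",atz(*t(83,260),21),"cap@150",atz(*t(706,358),150),atz(*s(139,187),150))
st=sensors.get_state();R=cv2.Rodrigues
from scipy.spatial.transform import Rotation as Ro
print(Ro.from_euler('xyz',st['tool_rot']).as_matrix().round(3).tolist())
cw=calibration("wrist");print({k:np.round(v,3).tolist() for k,v in cw.items()})
E
```

```text
puck [578.9 363.4  12.6] 1.4
anvNR [506.7  23.7  34. ] 2.2
anvNL [536.5 116.3  28.2] 1.9
hL [688.3  72.2 228.8] 2.6
hR [653.5 -32.2 232.5] 0.3
cap [494.6 -94.7 146.2] 0.4
jarlid [414.1 191.9  78.9] 1.9
anvil corners [[586.7, 97.5, 30.0], [559.2, 7.6, 30.0], [505.7, 21.8, 30.0], [535.4, 114.4, 30.0]] [546.8  60.3  30. ]
[[573.2, 96.2, 30.0], [545.8, 14.5, 30.0], [545.8, 108.4, 30.0], [516.9, 24.6, 30.0]] [545.4  60.9  30. ]
y-axis deg 72.95712219671408
y-axis deg 72.24142350604482
y-axis deg 71.45363167815859
y-axis deg 71.00967117894514
base near [[508.9, 151.1, 12.0], [460.8, 10.5, 12.0]]
71.13028933578515 148.57577569939494
plate [[574.7, 399.3, 5.0], [599.7, 326.6, 5.0], [576.5, 319.5, 5.0], [553.8, 392.2, 5.0]] [576.2 359.4   5. ]
plate deg 108.96260819570212
plate deg 107.33407544344352
puck@21 [577.34374028 359.50242381  21.        ] cap@150 [494.30242991 -94.69251459 150.        ] [497.25211455 -95.19569266 150.        ]
[[-0.946, 0.324, -0.0], [0.324, 0.946, -0.001], [-0.0, -0.001, -1.0]]
{'fx': 399.238, 'fy': 399.238, 'cx': 320.804, 'cy': 235.345, 'k1': -0.085, 'pose': [[0.325, 0.904, 0.278, 90.803], [0.946, -0.311, -0.096, 497.477], [-0.0, 0.294, -0.956, 373.315], [0.0, 0.0, 0.0, 1.0]]}
```

>>> {"name": "step_arm", "arguments": {"hand": [0.6,0.6,0.6,0.6,0.6,0.6,0.6,0.6,0.6,0.6,0.6,0.6,0.6,0.6], "linear": [[0,0,0],[0,0,0],[0,0,0],[0,0,0],[0,0,0],[0,0,0],[0,0,0],[0,0,0],[0,0,0],[0,0,0],[0,0,0],[0,0,0],[0,0,0],[0,0,0]], "roll": [1,1,1,1,1,1,1,1,1,1,1,1,1,0.25]}}

```text
time: 1.5
tcp_pos: [161.9, 472.9, 256.0]
tool_rot: [-3.141, 0.0, 1.885]
force: [0.4, 0.4, -0.2]
finger_gap: 51.6
grip_force: 0.0
```

>>> {"name": "step_arm", "arguments": {"hand": [0.6,0.6,0.6,0.6,0.6,0.6,0.6,0.6,0.6,0.6,0.6,0.6,0.6,0.6,0.6,0.6,0.6,0.6], "linear": [[-0.59,0.9,0.26],[-0.59,0.9,0.26],[-0.59,0.9,0.26],[-0.59,0.9,0.26],[-0.59,0.9,0.26],[-0.59,0.9,0.26],[-0.59,0.9,0.26],[-0.59,0.9,0.26],[-0.59,0.9,0.26],[-0.59,0.9,0.26],[-0.59,0.9,0.26],[-0.59,0.9,0.26],[-0.59,0.9,0.26],[-0.59,0.9,0.26],[-0.59,0.9,0.26],[-0.59,0.9,0.26],[0,0,0],[0,0,0]], "roll": [0,0,0,0,0,0,0,0,0,0,0,0,0,0,0,0,0,0]}}

```text
time: 3.3
tcp_pos: [577.5, 360.2, 151.6]
tool_rot: [-3.14, 0.0, 1.887]
force: [-1.0, -0.6, 0.8]
finger_gap: 51.3
grip_force: 0.0
```

```bash
python3 - <<'E'
from h import *
c=calibration("wrist");im=camera("wrist");cv2.imwrite('pics/w1.png',im[:,:,::-1]);np.save('w1.npy',c,allow_pickle=True)
print(np.round(c['pose'],3).tolist(),sensors.get_state()['tool_rot'])
for lo,hi in(([0,150,70],[8,255,255]),([172,150,70],[180,255,255])):
    for b in blobs(im,lo,hi,60)[0]: print(b, atz(c,*b[1],21).round(1))
E
```

```text
[[0.951, 0.296, 0.09, 554.067], [0.31, -0.909, -0.279, 431.779], [-0.001, 0.293, -0.956, 268.998], [0.0, 0.0, 0.0, 1.0]] [-3.14090960e+00 -2.83141420e-05  1.88754238e+00]
(np.int32(1349), array([323.6, 227.2]), array([302, 204,  44,  49], dtype=int32)) [577.5 365.2  21. ]
```

View pics/w1.png

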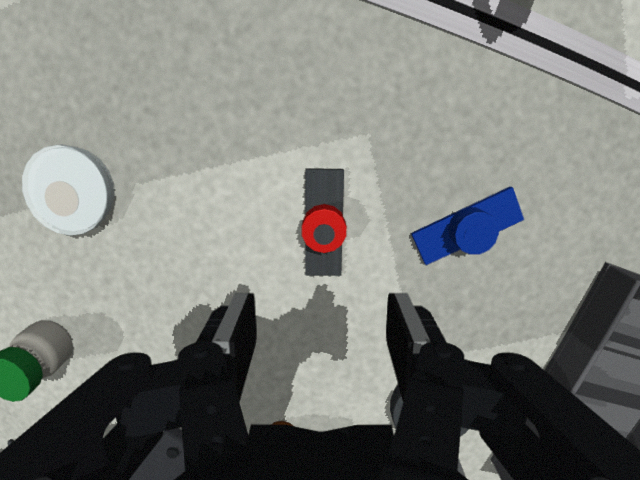

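The wrist view shows the red puck's top centred at about (324,232). Its plate spans corners (305,169), (344,169), (342,275) and (306,275), and the blue look-alike is clear to the right at (470,228).

```bash
python3 - <<'E'
from h import *
c=np.load('w1.npy',allow_pickle=True).item();ct,cs=calibration("top"),calibration("scene")
t=(ct,(83.5)/3.2-.5+150,(260.5)/3.2-.5+140);s=(cs,(711.5)/3-.5+240,(139.5)/3-.5+180)
for o in((t,),(s,),(t,s)): print(*tri((c,324,233),*o))
print(atz(c,324,233,21))
M=np.array([atz(c,*p,5) for p in((305,169),(344,169),(342,275),(306,275))]);print(M.round(1).tolist(),M.mean(0))
d=M[0]+M[1]-M[2]-M[3];print(np.degrees(np.arctan2(d[1],d[0])),np.linalg.norm(d)/2)
E
```

```text
[578.47391245 360.59309318  17.580954  ] 0.82224200215481
[580.42383362 361.14156433  17.1461934 ] 1.27275971004858
[579.43650711 361.21761882  16.2958217 ] 2.0296017453961954
[578.9569771  361.55476092  21.        ]
[[554.9, 395.0, 5.0], [579.4, 403.0, 5.0], [602.6, 331.3, 5.0], [578.1, 323.3, 5.0]] [578.73145561 363.14482302   5.        ]
107.92275575276975 75.40480868658763
```

>>> {"name": "step_arm", "arguments": {"hand": [0.6,0.6,0.6,0.6,0.6,0.6,0.6,0.6,0,0,0,0,0,0], "linear": [[0.07,0.07,0.8],[0,0,0.8],[0,0,0.8],[0,0,0.8],[0,0,0.8],[0,0,0.6],[0,0,0.3],[0,0,0],[0,0,0],[0,0,0],[0,0,0],[0,0,0],[0,0,0],[0,0,0]], "roll": [0,0,0,0,0,0,0,0,0,0,0,0,0,0]}}

```text
time: 4.75
tcp_pos: [579.1, 363.4, 31.3]
tool_rot: [3.14, -0.001, 1.887]
force: [-1.6, 0.5, 7.3]
finger_gap: 27.1
grip_force: 59.1
```

>>> {"name": "step_arm", "arguments": {"hand": [0,0,0,0,0,0,0], "linear": [[0,0,-0.3],[0,0,-0.6],[0,0,-0.8],[0,0,-0.8],[0,0,-0.8],[0,0,0],[0,0,0]], "roll": [0,0,0,0,0,0,0]}}

```text
time: 5.45
tcp_pos: [578.8, 362.9, 112.6]
tool_rot: [3.141, -0.0, 1.887]
force: [-0.4, -0.2, -1.3]
finger_gap: 27.5
grip_force: 59.2
```

```bash
python3 - <<'E'
from h import *
c=calibration("wrist");im=camera("wrist");np.save('w2.npy',c,allow_pickle=True)
cv2.imwrite('pics/w2.png',cv2.resize(im[200:440,160:480],None,fx=2.5,fy=2.5)[:,:,::-1]);s=sensors.get_state();print(s['tcp_pos'],s['tool_rot'],s['finger_gap'],s['force'],s['grip_force'])
E
```

```text
[578.37178911 362.66431669 111.77851634] [-3.14111860e+00  1.47007414e-04  1.88679027e+00] 27.48301967148844 [-0.38978538 -0.20328986 -1.37352763] 59.15050685405731
```

View pics/w2.png

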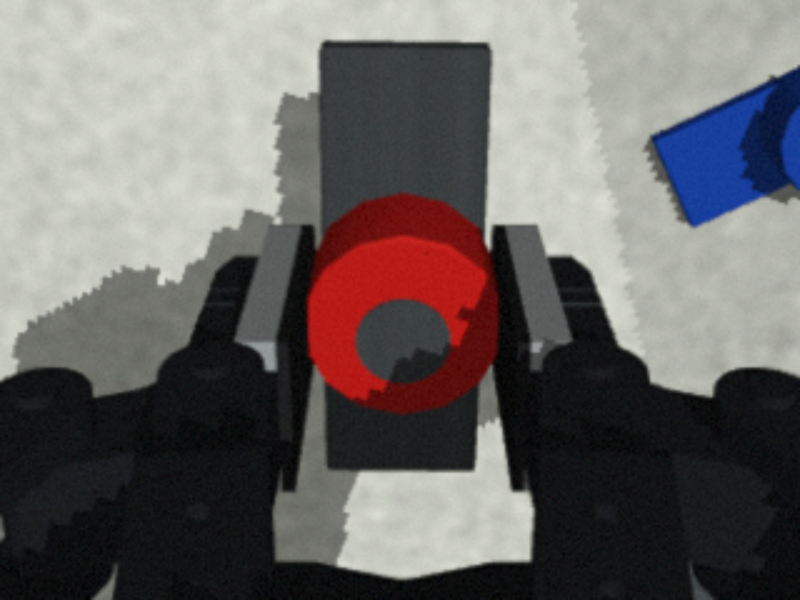

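The mount is held squarely: the puck's top centre is at crop (402,324), and the plate's ends are centred at (405,43) and (401.5,470).

```bash
python3 - <<'E'
from h import *
c=np.load('w2.npy',allow_pickle=True).item()
f=lambda x,y:((x+.5)/2.5-.5+160,(y+.5)/2.5-.5+200)
tcp=np.array([578.6,362.8,112]);yaw=1.8868
ex=np.array([np.cos(yaw),np.sin(yaw)]);ey=np.array([np.sin(yaw),-np.cos(yaw)])
def T(p,z): d=(atz(c,*f(*p),z)-tcp)[:2];return np.array([d@ex,d@ey]).round(2)
zt=tcp[2]-10.3
print("puck",T((402,324),zt))
for p in((320,42),(490,42),(328,470),(475,470)): print(T(p,zt-16))
# release yaw target & moves
E
```

```text
puck [ 0.13 -0.05]
[ 38.42 -12.22]
[38.37 13.16]
[-38.23 -12.98]
[-38.29  12.6 ]
```

>>> {"name": "step_arm", "arguments": {"hand": [0,0,0,0,0,0,0,0,0,0], "linear": [[0,0,-0.4],[0,0,-0.6],[0,0,-0.6],[0,0,-0.6],[0,0,-0.6],[0,0,-0.6],[0,0,-0.6],[0,0,-0.6],[0,0,-0.6],[0,0,-0.3]], "roll": [0.5,1,1,1,1,1,1,1,1,0.65]}}

```text
time: 6.5
tcp_pos: [578.6, 362.8, 249.9]
tool_rot: [-3.141, 0.0, 1.245]
force: [0.8, 0.1, -0.2]
finger_gap: 27.4
grip_force: 59.1
```

>>> {"name": "step_arm", "arguments": {"hand": [0,0,0,0,0,0,0,0,0,0,0,0,0,0,0,0,0,0,0,0], "linear": [[-0.45,0.08,0],[-0.89,0.16,0],[-0.89,0.16,0],[-0.89,0.16,0],[-0.89,0.16,0],[-0.89,0.16,0],[-0.89,0.16,0],[-0.89,0.16,0],[-0.89,0.16,0],[-0.89,0.16,0],[-0.89,0.16,0],[-0.89,0.16,0],[-0.89,0.16,0],[-0.89,0.16,0],[-0.89,0.16,0],[-0.89,0.16,0],[-0.89,0.16,0],[-0.45,0.08,0],[0,0,0],[0,0,0]], "roll": [0,0,0,0,0,0,0,0,0,0,0,0,0,0,0,0,0,0,0,0]}}

```text
time: 8.5
tcp_pos: [522.9, -17.3, 249.4]
tool_rot: [-3.141, -0.0, 1.248]
force: [0.4, 0.7, 0.2]
finger_gap: 27.8
grip_force: 59.2
```

```bash
python3 - <<'E'
from h import *
c=calibration("wrist");im=camera("wrist");np.save('w3.npy',c,allow_pickle=True)
cv2.imwrite('pics/w3.png',im[:,:,::-1]);s=sensors.get_state();print(s['tcp_pos'],s['tool_rot'],s['finger_gap'],s['grip_force'],c['pose'])
E
```

```text
[523.00646795 -17.03364945 249.51892506] [-3.14109856e+00 -1.14427196e-04  1.24836795e+00] 27.832705491467316 59.176093339920044 [[ 9.47841788e-01 -3.04660000e-01 -9.36922025e-02  5.46546128e+02]
 [-3.18740921e-01 -9.06347828e-01 -2.77376711e-01  5.39776600e+01]
 [-4.12135411e-04  2.92772777e-01 -9.56181955e-01  3.66884287e+02]
 [ 0.00000000e+00  0.00000000e+00  0.00000000e+00  1.00000000e+00]]
```

View pics/w3.png

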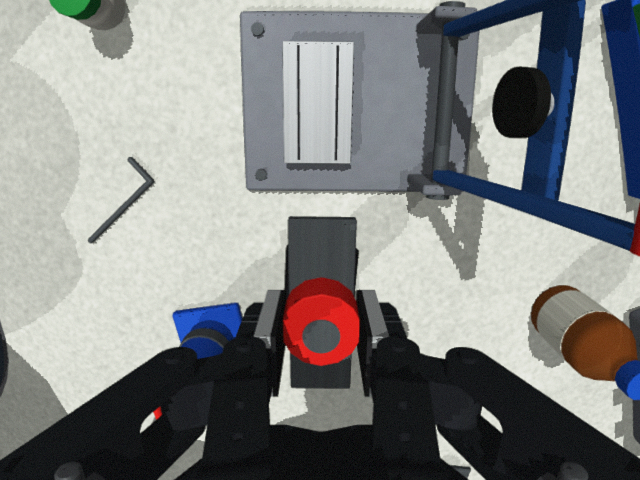

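The wrist view shows the anvil with corners at about (284,41), (354,42), (350,164) and (285,163). The scribed lines are at columns of about 299 and 337, and the mount is still held squarely at (322,330).

```bash
python3 - <<'E'
from h import *
c=np.load('w3.npy',allow_pickle=True).item();g=cv2.cvtColor(cv2.imread('pics/w3.png'),cv2.COLOR_BGR2GRAY).astype(float)
rows=range(56,152,3);tops={}
L=[];Rr=[]
for v in rows:
    for a,b,o in((292,306,L),(330,344,Rr)):
        seg=g[v,a:b];w=np.clip(np.median(seg)-20-seg,0,None)
        if w.sum()>0:o.append(atz(c,a+(w*np.arange(b-a)).sum()/w.sum(),v,30))
L=np.array(L);Rr=np.array(Rr);fit=lambda A:np.polyfit(A[:,1],A[:,0],1)
for A in(L,Rr): p=fit(A);print("line",p,"angle",90-np.degrees(np.arctan(p[0])),"rms",np.std(A[:,0]-np.polyval(p,A[:,1])))
# edges: subpixel by gradient
def edge(line,idx0): d=np.abs(np.diff(line));i=np.argmax(d);return idx0+i+.5
E=lambda pts:np.array([atz(c,*p,30) for p in pts])
left=E([(edge(g[v,276:293],276),v) for v in rows]);right=E([(edge(g[v,344:361],344),v) for v in rows])
top=E([(u,edge(g[34:50,u],34)) for u in range(302,334,3)]);bot=E([(u,edge(g[156:170,u],156)) for u in range(302,334,3)])
yaw=np.radians(71.5);ey=np.array([np.cos(yaw),np.sin(yaw)]);ex=np.array([ey[1],-ey[0]])
for n,A in(("left",left),("right",right),("top",top),("bot",bot),("l1",L),("l2",Rr)): print(n,"px",np.median(A[:,:2]@ex).round(2),"py",np.median(A[:,:2]@ey).round(2))
px=(np.median(L[:,:2]@ex)+np.median(Rr[:,:2]@ex))/2;py=(np.median(top[:,:2]@ey)+np.median(bot[:,:2]@ey))/2
C=px*ex+py*ey;print("centre",C,np.degrees(sensors.get_state()['tool_rot'][2]))
# height check with top view corners
ct=calibration("top");t=lambda x,y:(ct,(x+.5)/3.2-.5+150,(y+.5)/3.2-.5+140)
for a,b in(((428,241),(354,42)),((549,276),(350,164)),((531,348),(285,163)),((406,310),(284,41))): print(*tri(t(*a),(c,*b)))
E
```

```text
line [3.44950302e-01 5.08259029e+02] angle 70.96811031439701 rms 0.058149078729409547
line [3.45542240e-01 5.41036334e+02] angle 70.93780679733075 rms 0.061514260729685216
left px 470.67 py 233.83
right px 525.75 py 233.72
top px 498.14 py 280.1
bot px 497.79 py 185.31
l1 px 482.67 py 233.77
l2 px 513.59 py 233.7
centre [546.23057782  62.62149207] 71.52621503075332
[585.4007915   95.69341919  50.50645761] 0.755212835489185
[557.71273537   8.01611785  34.424216  ] 1.187982742477798
[505.01992769  23.49769162  19.77527083] 1.9052122673367748
[536.14331832 114.92234708  33.09393801] 1.1700328635310258
```

>>> {"name": "step_arm", "arguments": {"hand": [0,0,0,0,0,0,0], "linear": [[0.3,0,0],[0.8,0,0],[0.9,-0.07,0],[0.8,-0.06,0],[0.52,0,0],[0,0,0],[0,0,0]], "roll": [0,0,0,0,0,0,0]}}

```text
time: 9.25
tcp_pos: [546.2, 62.3, 249.7]
tool_rot: [-3.141, 0.0, 1.249]
force: [-0.1, -0.7, -0.6]
finger_gap: 27.5
grip_force: 59.2
```

>>> {"name": "step_arm", "arguments": {"hand": [0,0,0,0,0,0,0,0,0,0,0,0,0], "linear": [[0,0,0.4],[0,0,0.8],[0,0,0.8],[0,0,0.8],[0,0,0.8],[0,0,0.8],[0,0,0.8],[0,0,0.8],[0,0,0.7],[0,0,0.4],[0,0,0.3],[0,0,0],[0,0,0]], "roll": [0,0,0,0,0,0,0,0,0,0,0,0,0]}}

```text
time: 10.55
tcp_pos: [546.5, 61.9, 65.3]
tool_rot: [3.141, -0.0, 1.248]
force: [-0.1, -0.2, -0.7]
finger_gap: 27.6
grip_force: 59.2
```

>>> {"name": "step_arm", "arguments": {"hand": [0,0,0,0,0], "linear": [[0,0,0.05],[0,0,0.05],[0,0,0.03],[0,0,0],[0,0,0]], "roll": [0,0,0,0,0]}}

```text
time: 11.05
tcp_pos: [546.3, 62.1, 61.6]
tool_rot: [3.142, -0.0, 1.248]
force: [0.4, 0.4, -0.6]
finger_gap: 27.3
grip_force: 59.2
```

>>> {"name": "step_arm", "arguments": {"hand": [0,0,0,0], "linear": [[0,0,0.02],[0,0,0.02],[0,0,0],[0,0,0]], "roll": [0,0,0,0]}}

```text
time: 11.45
tcp_pos: [546.3, 62.0, 61.3]
tool_rot: [3.141, -0.0, 1.248]
force: [-4.5, -0.1, 12.2]
finger_gap: 27.5
grip_force: 60.5
```

>>> {"name": "step_arm", "arguments": {"hand": [0,0,0.55,0.55,0.55,0.55,0.55,0.55,0.55,0.55,0.55,0.55,0.55,0.55,0.55,0.55,0.55,0.55], "linear": [[0,0,-0.02],[0,0,0],[0,0,0],[0,0,0],[0,0,0],[0,0,0],[0,0,-0.3],[0,0,-0.6],[0,0,-0.8],[0,0,-0.8],[0,0,-0.8],[-0.4,0,-0.8],[-0.8,0,-0.8],[-0.8,0,-0.8],[-0.8,0,-0.8],[-0.4,0,-0.8],[0,0,0],[0,0,0]], "roll": [0,0,0,0,0,0,0,0,0,0,0,0,0,0,0,0,0,0]}}

```text
time: 13.25
tcp_pos: [521.0, -13.9, 244.0]
tool_rot: [3.141, -0.0, 1.248]
force: [0.5, 0.1, -1.3]
finger_gap: 47.1
grip_force: 0.0
```

```bash
python3 - <<'E'
from h import *
c=calibration("wrist");im=camera("wrist");np.save('w4.npy',c,allow_pickle=True)
cv2.imwrite('pics/w4f.png',im[:,:,::-1]);s=sensors.get_state();print(s['tcp_pos'],s['tool_rot'],s['finger_gap'])
C=proj(c,[546.3,62,30]).astype(int);print(C)
x0,y0=max(C[0]-110,0),max(C[1]-90,0);print(x0,y0)
cv2.imwrite('pics/w4.png',cv2.resize(im[y0:y0+180,x0:x0+220],None,fx=3.2,fy=3.2,interpolation=cv2.INTER_CUBIC)[:,:,::-1])
E
```

```text
[520.7509881  -13.66730068 243.31032004] [-3.14136482e+00 -1.69806156e-05  1.24792548e+00] 46.91886375086568
[320 107]
210 17
```

View pics/w4.png

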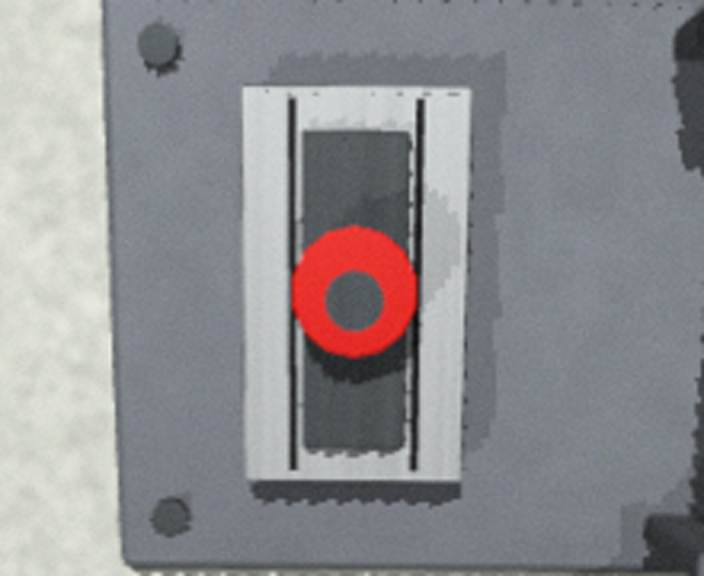

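The mount lies on the anvil with its plate at crop columns 303–409, centred between the lines at 292 and 420 at the top (293–414 at the bottom). Its rows are 130–452, against 87–480 for the anvil.

```bash
python3 - <<'E'
from h import *
c=np.load('w4.npy',allow_pickle=True).item()
f=lambda x,y:((x+.5)/3.2-.5+210,(y+.5)/3.2-.5+17)
yaw=np.radians(70.95);ey=np.array([np.cos(yaw),np.sin(yaw)]);ex=np.array([ey[1],-ey[0]])
def T(p,z): d=atz(c,*f(*p),z)[:2]-[546.3,62.3];return np.array([d@ex,d@ey]).round(2)
for n,p,z in(("anvtop",(356,87),30),("anvbot",(354,480),30),("l",(291.5,290),30),("r",(417.5,290),30),("plt",(356,130),35),("plb",(354,452),35),("pl l",(303.5,290),35),("pl r",(407.5,290),35),("puck",(354.5,291),51)): print(n,T(p,z))
# cap: two places
ct,cs=calibration("top"),calibration("scene")
im=cv2.imread('pics/w4f.png')[:,:,::-1]
print("cap proj",proj(c,[495,-95,150]))
T0=cv2.imread('pics/top0.png')[:,:,::-1]
for nm,I,u,v,cc in(("top",T0,370,251,ct),("scene",cv2.imread('pics/scene0.png')[:,:,::-1],286,242,cs)):
    bl,m,l=blobs(I,[0,0,120],[180,60,255],10)
    for b in bl:
        if np.hypot(*(b[1]-[u,v]))<15: print(nm,b)
E
```

```text
anvtop [-0.11 47.75]
anvbot [  0.13 -47.24]
l [-15.8    0.02]
r [15.59  0.27]
plt [-3.000e-02  3.722e+01]
plb [  0.07 -39.53]
pl l [-12.62  -0.04]
pl r [12.9   0.16]
puck [-0.11 -0.44]
cap proj [323.18512574 380.08146   ]
top (np.int32(121), array([370.2, 251.2]), array([364, 245,  13,  13], dtype=int32))
```

>>> {"name": "step_arm", "arguments": {"hand": [0,0,0,0,0,0], "linear": [[-0.4,0,0],[-0.8,0,0],[-0.8,0,0],[-0.4,0,0],[0,0,0],[0,0,0]], "roll": [0,0,0,0,0,0]}}

```text
time: 13.9
tcp_pos: [501.8, -70.5, 243.3]
tool_rot: [-3.141, -0.0, 1.248]
force: [-0.3, -0.2, -0.5]
finger_gap: -0.2
grip_force: 0.0
```

```bash
python3 - <<'E'
from h import *
c=calibration("wrist");im=camera("wrist");np.save('w5.npy',c,allow_pickle=True);cv2.imwrite('pics/w5f.png',im[:,:,::-1])
E
```

>>> {"name": "step_arm", "arguments": {"hand": [0,0,0,0,0,0], "linear": [[-0.4,0,0],[-0.8,0,0],[-0.4,0,0],[0,0,0],[0,0,0],[0,0,0]], "roll": [0,0,0,0,0,0]}}

```text
time: 14.55
tcp_pos: [489.3, -108.3, 243.6]
tool_rot: [-3.142, -0.0, 1.248]
force: [-0.7, -0.4, -0.1]
finger_gap: -0.1
grip_force: 0.0
```

```bash
python3 - <<'E'
from h import *
c=calibration("wrist");im=camera("wrist");np.save('w6.npy',c,allow_pickle=True);cv2.imwrite('pics/w6f.png',im[:,:,::-1])
print(sensors.get_state()['tcp_pos'])
a=cv2.imread('pics/w5f.png');b=im[:,:,::-1];out=[]
for n,I in(('w5.npy',a),('w6.npy',b)):
    cc=np.load(n,allow_pickle=True).item();p=proj(cc,[495,-93.5,150]).astype(int);x0,y0=p[0]-66,p[1]-80;print(n,p,x0,y0)
    out.append(cv2.resize(I[y0:y0+160,x0:x0+132],None,fx=3,fy=3,interpolation=cv2.INTER_CUBIC))
cv2.imwrite('pics/cap.png',np.hstack(out))
E
```

```text
[ 489.30278962 -108.21698473  243.56401184]
w5.npy [323 292] 257 212
w6.npy [322 226] 256 146
```

View pics/cap.png

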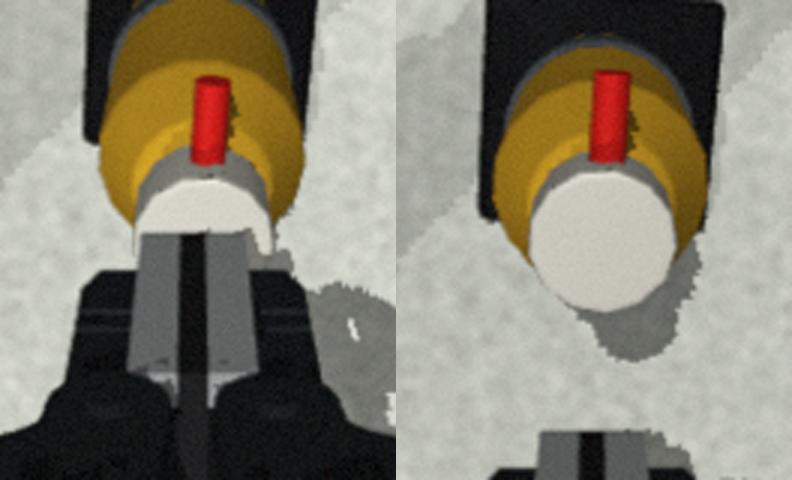

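In the left crop the cap's upper edge is at (204,179). In the right crop the cap is fully visible, centred at (207,241) relative to that crop, with its upper edge at row 171.

```bash
python3 - <<'E'
from h import *
c5=np.load('w5.npy',allow_pickle=True).item();c6=np.load('w6.npy',allow_pickle=True).item()
f=lambda x,y,a,b:((x+.5)/3-.5+a,(y+.5)/3-.5+b)
e5=(c5,*f(204,179,257,212));e6=(c6,*f(207,171,256,146))
print(tri(e5,e6));C=atz(c6,*f(207,241,256,146),150);print("cap",C,atz(*e6,150),atz(*e5,150))
s=sensors.get_state();d=(C-s['tcp_pos'])[:2];y=s['tool_rot'][2];ex=np.array([np.cos(y),np.sin(y)]);ey=np.array([ex[1],-ex[0]])
print(d@ex/25,d@ey/25)
E
```

```text
(array([500.08521956, -81.34725876, 150.01921652]), np.float64(0.02459834810143362))
cap [495.98125617 -93.76559413 150.        ] [500.10736722 -81.35919197 150.        ] [500.05962399 -81.3468143  150.        ]
0.6329079187511262 0.0702775593899609
```

>>> {"name": "step_arm", "arguments": {"hand": [0,0,0,0,0,0,0,0], "linear": [[0.32,0.07,0],[0.31,0,0.4],[0,0,0.8],[0,0,0.8],[0,0,0.4],[0,0,0.1],[0,0,0],[0,0,0]], "roll": [0,0,0,0,0,0,0,0]}}

```text
time: 15.4
tcp_pos: [496.2, -94.3, 181.8]
tool_rot: [3.141, -0.0, 1.248]
force: [0.4, 1.1, 0.1]
finger_gap: 0.2
grip_force: 0.0
```

>>> {"name": "step_arm", "arguments": {"hand": [0,0,0,0,0,0,0,0,0], "linear": [[0,0,0.08],[0,0,0.08],[0,0,0.08],[0,0,0.08],[0,0,0.06],[0,0,0.04],[0,0,0.02],[0,0,0],[0,0,0]], "roll": [0,0,0,0,0,0,0,0,0]}}

```text
time: 16.3
tcp_pos: [495.9, -94.3, 170.2]
tool_rot: [3.141, 0.0, 1.248]
force: [-0.0, -0.8, 3.7]
finger_gap: -0.2
grip_force: 2.0
```

>>> {"name": "step_arm", "arguments": {"hand": [0,0,0,0], "linear": [[0,0,0.04],[0,0,0.02],[0,0,0],[0,0,0]], "roll": [0,0,0,0]}}

```text
time: 16.7
tcp_pos: [495.9, -94.3, 168.9]
tool_rot: [3.141, -0.0, 1.248]
force: [-0.6, -0.7, 9.9]
finger_gap: 0.2
grip_force: 5.0
```

>>> {"name": "step_arm", "arguments": {"hand": [0,0,0,0,0], "linear": [[0,0,0.02],[0,0,0.01],[0,0,0],[0,0,0],[0,0,0]], "roll": [0,0,0,0,0]}}

```text
time: 17.2
tcp_pos: [496.0, -94.4, 168.7]
tool_rot: [3.14, -0.0, 1.248]
force: [-4.7, -0.2, 18.3]
finger_gap: 0.3
grip_force: 9.7
```

>>> {"name": "step_arm", "arguments": {"hand": [0,0,0,0,0.6,0.6,0.6,0.6,0.6], "linear": [[0,0,-0.3],[0,0,-0.6],[0,0,-0.85],[0,0,-0.85],[0,0,-0.85],[0,0,-0.85],[0,0,-0.85],[0,0,-0.6],[0,0,-0.3]], "roll": [0,0,0,0,0,0.14,0,0,0]}}

```text
time: 18.1
tcp_pos: [496.0, -94.3, 320.0]
tool_rot: [3.141, -0.0, 1.238]
force: [0.3, 0.7, 0.5]
finger_gap: 51.0
grip_force: 0.0
```

>>> {"name": "step_arm", "arguments": {"hand": [0.6,0.6,0.6,0.6,0.6,0.6,0.6,0.6,0.6,0.6,0.6], "linear": [[0.36,0.28,0],[0.73,0.57,0],[0.83,0.64,0],[0.83,0.64,0],[0.83,0.64,0],[0.83,0.64,0],[0.83,0.64,0],[0.83,0.64,0],[0.51,0.41,0],[0,0,0],[0,0,0]], "roll": [0,0,0,0,0,0,0,0,0,0,0]}}

```text
time: 19.2
tcp_pos: [670.2, 20.1, 317.5]
tool_rot: [-3.14, 0.001, 1.239]
force: [-0.8, 0.2, -0.1]
finger_gap: 51.6
grip_force: 0.0
```

```bash
python3 - <<'E'
from h import *
c=calibration("wrist");im=camera("wrist");cv2.imwrite('pics/w7f.png',im[:,:,::-1]);s=sensors.get_state();print(s['tcp_pos'],s['tool_rot'])
for lo,hi in(([0,150,50],[8,255,255]),([172,150,50],[180,255,255])):
    for b in blobs(im,lo,hi,150)[0]: print(b, atz(c,*b[1],239).round(1))
print("expect",proj(c,[670.1,19.5,231]))
h=cv2.cvtColor(im,cv2.COLOR_RGB2HSV);m=((h[...,0]<9)|(h[...,0]>171))&(h[...,1]>140)&(h[...,2]>50)
for v in range(120,400,20):
    x=np.where(m[v])[0]
    if len(x): print(v,x.min(),x.max(),len(x),[atz(c,u,v,231).round(1).tolist()[:2] for u in((x.min()+x.max())/2,)])
E
```

```text
[669.85684553  19.65774533 318.14078192] [-3.14051038e+00  4.73468159e-04  1.23825547e+00]
(np.int32(5585), array([322.7, 250.4]), array([308, 153,  30, 202], dtype=int32)) [672.9  26.4 239. ]
(np.int32(640), array([191.3, 193. ]), array([175, 178,  33,  32], dtype=int32)) [620.4  76.7 239. ]
expect [322.01086464 258.45379939]
120 604 604 1 [[832.5, 43.2]]
160 307 603 32 [[751.7, 47.8]]
180 185 337 46 [[654.5, 70.3]]
200 177 337 46 [[648.6, 61.2]]
220 308 337 30 [[677.4, 39.9]]
240 308 337 30 [[673.8, 29.4]]
260 308 336 29 [[669.8, 18.7]]
280 308 336 29 [[665.9, 7.5]]
300 309 336 28 [[662.2, -4.2]]
320 309 336 28 [[658.1, -16.2]]
340 310 335 26 [[653.8, -28.7]]
```

>>> {"name": "step_arm", "arguments": {"hand": [0.6,0.6,0.6,0.6,0.6,0.6,0.6,0.6,0,0,0,0,0], "linear": [[0,0,0.4],[0,0,0.8],[0,0,0.8],[0,0,0.7],[0,0,0.4],[0,0,0.14],[0,0,0],[0,0,0],[0,0,0],[0,0,0],[0,0,0],[0,0,0],[0,0,0]], "roll": [0,0,0,0,0,0,0,0,0,0,0,0,0]}}

```text
time: 20.55
tcp_pos: [670.4, 19.5, 238.6]
tool_rot: [3.14, -0.0, 1.238]
force: [2.7, -0.4, 5.8]
finger_gap: 14.5
grip_force: 58.7
```

```bash
python3 - <<'E'
import numpy as np
# incremental rows for the arc: theta profile smooth, 40 rows; tool +y = press +x, tool +z = down
n=40;th=1.78*(1-np.cos(np.linspace(0,np.pi,n+1)))/2
ph=np.radians(102)-th;x=95-175*np.cos(ph);z=60+175*np.sin(ph)
dy=np.diff(x)/25;dz=-np.diff(z)/25
# round with error carry
def rc(a): c=np.round(np.cumsum(a),2);return np.diff(np.r_[0,c]).round(2)
for h in(slice(0,20),slice(20,40)): print([[0,float(a),float(b)] for a,b in zip(rc(dy)[h],rc(dz)[h])])
print(dy.sum(),dz.sum())
E
```

```text
[[0, -0.02, -0.0], [0, -0.06, -0.02], [0, -0.09, -0.01], [0, -0.13, -0.03], [0, -0.17, -0.02], [0, -0.2, -0.03], [0, -0.24, -0.02], [0, -0.27, -0.02], [0, -0.3, 0.0], [0, -0.33, 0.01], [0, -0.36, 0.02], [0, -0.38, 0.05], [0, -0.4, 0.08], [0, -0.42, 0.1], [0, -0.42, 0.14], [0, -0.43, 0.16], [0, -0.42, 0.2], [0, -0.42, 0.24], [0, -0.41, 0.26], [0, -0.39, 0.3]]
[[0, -0.37, 0.32], [0, -0.34, 0.34], [0, -0.32, 0.36], [0, -0.28, 0.38], [0, -0.25, 0.38], [0, -0.22, 0.39], [0, -0.19, 0.38], [0, -0.16, 0.37], [0, -0.13, 0.37], [0, -0.1, 0.34], [0, -0.08, 0.32], [0, -0.05, 0.3], [0, -0.05, 0.27], [0, -0.02, 0.24], [0, -0.02, 0.2], [0, -0.01, 0.17], [0, 0.0, 0.13], [0, 0.0, 0.1], [0, -0.01, 0.06], [0, 0.0, 0.02]]
-8.455381641057443 6.845382345912431
```

>>> {"name": "step_arm", "arguments": {"hand": [0,0,0,0,0,0,0,0,0,0,0,0,0,0,0,0,0,0,0,0], "linear": [[0,-0.02,0],[0,-0.06,-0.02],[0,-0.09,-0.01],[0,-0.13,-0.03],[0,-0.17,-0.02],[0,-0.2,-0.03],[0,-0.24,-0.02],[0,-0.27,-0.02],[0,-0.3,0.0],[0,-0.33,0.01],[0,-0.36,0.02],[0,-0.38,0.05],[0,-0.4,0.08],[0,-0.42,0.1],[0,-0.42,0.14],[0,-0.43,0.16],[0,-0.42,0.2],[0,-0.42,0.24],[0,-0.41,0.26],[0,-0.39,0.3]], "roll": [0,0,0,0,0,0,0,0,0,0,0,0,0,0,0,0,0,0,0,0]}}

```text
time: 22.55
tcp_pos: [531.7, 67.5, 203.2]
tool_rot: [3.14, -0.001, 1.238]
force: [6.9, -1.5, 2.7]
finger_gap: 13.8
grip_force: 61.9
```

>>> {"name": "step_arm", "arguments": {"hand": [0,0,0,0,0,0,0,0,0,0,0,0,0,0,0,0,0,0,0,0], "linear": [[0,-0.37,0.32],[0,-0.34,0.34],[0,-0.32,0.36],[0,-0.28,0.38],[0,-0.25,0.38],[0,-0.22,0.39],[0,-0.19,0.38],[0,-0.16,0.37],[0,-0.13,0.37],[0,-0.1,0.34],[0,-0.08,0.32],[0,-0.05,0.3],[0,-0.05,0.27],[0,-0.02,0.24],[0,-0.02,0.2],[0,-0.01,0.17],[0,0,0.13],[0,0,0.1],[0,-0.01,0.06],[0,0,0.02]], "roll": [0,0,0,0,0,0,0,0,0,0,0,0,0,0,0,0,0,0,0,0]}}

```text
time: 24.55
tcp_pos: [470.9, 88.6, 67.4]
tool_rot: [3.14, -0.001, 1.238]
force: [1.7, -0.4, 9.6]
finger_gap: 14.0
grip_force: 67.8
```

>>> {"name": "step_arm", "arguments": {"hand": [0,0,0,0], "linear": [[0,0,0.03],[0,0,0.02],[0,0,0],[0,0,0]], "roll": [0,0,0,0]}}

```text
time: 24.95
tcp_pos: [470.9, 88.7, 66.3]
tool_rot: [3.14, -0.001, 1.238]
force: [2.3, -1.5, 9.7]
finger_gap: 13.9
grip_force: 67.8
```

>>> {"name": "step_arm", "arguments": {"hand": [0,0,0,0], "linear": [[0,0,0.04],[0,0,0.02],[0,0,0],[0,0,0]], "roll": [0,0,0,0]}}

```text
time: 25.35
tcp_pos: [470.9, 88.7, 64.8]
tool_rot: [3.14, -0.001, 1.238]
force: [1.1, -1.1, 11.1]
finger_gap: 14.0
grip_force: 67.9
```

>>> {"name": "step_arm", "arguments": {"hand": [0,0,0,0], "linear": [[0,0,0.04],[0,0,0.02],[0,0,0],[0,0,0]], "roll": [0,0,0,0]}}

```text
time: 25.75
tcp_pos: [470.9, 88.7, 63.7]
tool_rot: [3.14, -0.001, 1.238]
force: [-0.6, -1.9, 18.4]
finger_gap: 13.8
grip_force: 68.7
```

>>> {"name": "step_arm", "arguments": {"hand": [0,0,0,0,0,0,0,0,0,0,0,0], "linear": [[0,0,0.02],[0,0,0],[0,0,0],[0,0,0],[0,0,0],[0,0,0],[0,0,0],[0,0,0],[0,0,0],[0,0,0],[0,0,0],[0,0,0]], "roll": [0,0,0,0,0,0,0,0,0,0,0,0]}}

```text
time: 26.95
tcp_pos: [471.0, 88.7, 63.3]
tool_rot: [3.139, -0.001, 1.238]
force: [-2.5, -1.4, 21.1]
finger_gap: 13.9
grip_force: 69.0
```

>>> {"name": "step_arm", "arguments": {"hand": [0,0,0,0,0,0,0,0,0,0,0,0,0,0,0,0,0,0,0,0], "linear": [[0,0,-0.08],[0,0.01,-0.15],[0,0,-0.18],[0,0,-0.16],[0,0.01,-0.17],[0,0.02,-0.2],[0,0.02,-0.24],[0,0.05,-0.27],[0,0.05,-0.3],[0,0.08,-0.32],[0,0.1,-0.34],[0,0.13,-0.37],[0,0.16,-0.37],[0,0.19,-0.38],[0,0.22,-0.39],[0,0.25,-0.38],[0,0.28,-0.38],[0,0.32,-0.36],[0,0.34,-0.34],[0,0.37,-0.32]], "roll": [0,0,0,0,0,0,0,0,0,0,0,0,0,0,0,0,0,0,0,0]}}

```text
time: 28.95
tcp_pos: [534.2, 66.2, 203.1]
tool_rot: [3.138, 0.002, 1.237]
force: [29.5, -7.5, -30.7]
finger_gap: 14.0
grip_force: 63.2
```

>>> {"name": "step_arm", "arguments": {"hand": [0,0,0,0,0,0,0,0,0,0,0,0,0,0,0,0,0,0,0,0], "linear": [[0,0.39,-0.3],[0,0.41,-0.26],[0,0.42,-0.24],[0,0.42,-0.2],[0,0.43,-0.16],[0,0.42,-0.14],[0,0.42,-0.1],[0,0.4,-0.08],[0,0.38,-0.05],[0,0.36,-0.02],[0,0.33,-0.01],[0,0.3,0],[0,0.27,0.02],[0,0.24,0.02],[0,0.2,0.03],[0,0.17,0.02],[0,0.13,0.03],[0,0.09,0.01],[0,0.06,0.02],[0,0.02,0]], "roll": [0,0,0,0,0,0,0,0,0,0,0,0,0,0,0,0,0,0,0,0]}}

```text
time: 30.95
tcp_pos: [669.9, 19.6, 239.5]
tool_rot: [-3.141, 0.0, 1.238]
force: [-1.3, 1.1, -4.3]
finger_gap: 13.8
grip_force: 61.9
```

>>> {"name": "step_arm", "arguments": {"hand": [0.6,0.6,0.6,0.6,0.6,0.6,0.6,0.6,0.6,0.6,0.6,0.6,0.6], "linear": [[0,0,0],[0,0,0],[0,0,0],[0,0,0],[0,0,0],[0,0,-0.4],[0,0,-0.8],[0,0,-0.8],[0,0,-0.8],[0,0,-0.6],[0,0,-0.2],[0,0,0],[0,0,0]], "roll": [0,0,0,0,0,0,0,0,0,0,0,0,0]}}

```text
time: 32.25
tcp_pos: [670.0, 19.6, 329.1]
tool_rot: [-3.141, 0.0, 1.238]
force: [-0.0, 0.4, -0.7]
finger_gap: 51.4
grip_force: 0.0
```

>>> {"name": "step_arm", "arguments": {"hand": [0.6,0.6,0.6,0.6,0.6,0.6,0.6,0.6,0.6,0.6,0.6,0.6,0.6,0.6,0.6], "linear": [[-0.4,-0.4,0],[-0.7,-0.7,0],[-0.7,-0.7,0],[-0.7,-0.7,0],[-0.7,-0.7,0],[-0.7,-0.7,0],[-0.7,-0.7,0],[-0.7,-0.7,0],[-0.7,-0.7,0],[-0.7,-0.7,0],[-0.7,-0.7,0],[-0.4,-0.4,0],[0,0,0],[0,0,0],[0,0,0]], "roll": [0,0,0,0,0,0,0,0,0,0,0,0,0,0,0]}}

```text
time: 33.75
tcp_pos: [422.7, -100.8, 329.5]
tool_rot: [-3.141, -0.0, 1.239]
force: [0.6, -0.9, -0.3]
finger_gap: 51.2
grip_force: 0.0
```

```bash
python3 - <<'E'
from h import *
s=sensors.get_state();print(s['time'],s['tcp_pos'])
c=calibration("wrist");w=camera("wrist");T=camera("top");S=camera("scene")
for n,I,old in(("top",T,'pics/top0.png'),("scene",S,'pics/scene0.png')):
    cv2.imwrite(f'pics/{n}9.png',I[:,:,::-1])
    for lo,hi in(([0,150,90],[8,255,255]),):
        for b in blobs(I,lo,hi,40)[0]: print(n,b)
np.save('w9.npy',c,allow_pickle=True);cv2.imwrite('pics/w9f.png',w[:,:,::-1]);print(proj(c,[546.3,62,30]))
p=cv2.resize(w,(400,300));q=T[140:365,140:440];q=cv2.resize(q,(400,300));r=cv2.resize(S[150:375,230:530],(400,300))
z=proj(c,[546.3,62,30]).astype(int);x0,y0=max(z[0]-80,0),max(z[1]-60,0);print(x0,y0);k=cv2.resize(w[y0:y0+120,x0:x0+160],(400,300),interpolation=cv2.INTER_CUBIC)
cv2.imwrite('pics/fin.png',np.vstack([np.hstack([p,k]),np.hstack([q,r])])[:,:,::-1])
E
```

```text
33.75 [ 422.66495961 -100.80005725  329.50584402]
top (np.int32(56), array([438.8, 127.5]), array([434, 125,  10,   6], dtype=int32))
top (np.int32(388), array([314.9, 162.6]), array([288, 151,  55,  24], dtype=int32))
top (np.int32(82), array([298.3, 231.5]), array([293, 226,  12,  12], dtype=int32))
scene (np.int32(507), array([379.1, 262.4]), array([352, 252,  63,  19], dtype=int32))
[388.30648244 -13.75744963]
308 0
```

View pics/fin.png

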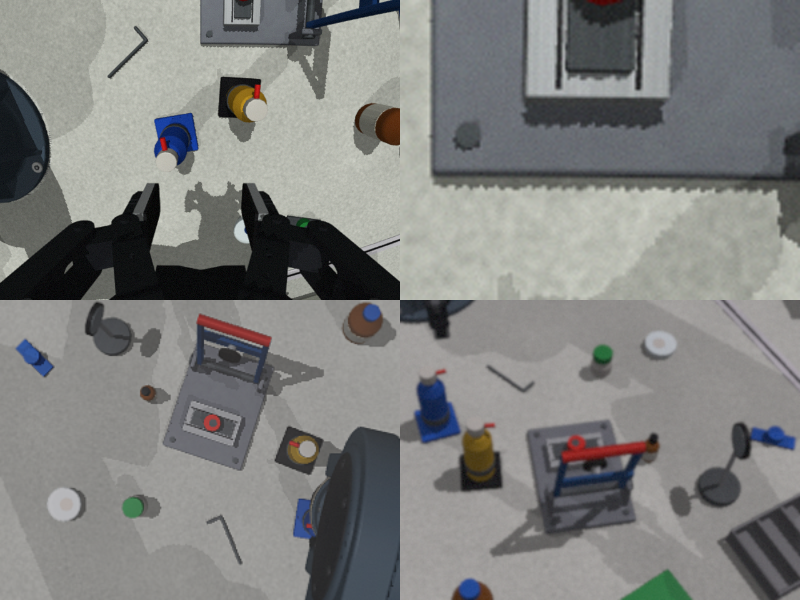

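The mount lies between the lines on the anvil, with its plate at columns 567–634 of the upper-right crop and the lines at 558 and 640. The lever handle is back at its starting pixels, (315,163) in the top view, and the bystanders in these views look unmoved.

```bash
python3 -c "
from workcell import finish_job;print(finish_job())"
```

```text
the job is handed in; nothing more can be done
None
```

The job is handed in at about 34 s: the red mount lies between the scribed lines, about 1 mm off centre along the plate, the duster cap was pressed to its stop and released, and the lever was held at its stop for just over a second and is fully open again. On the way back up the lever I read about 43 N at the wrist, under the 120 N limit; the only contact I intended then was the finger pads on the handle.

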